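Check the brake lever of a used handlebar

ROBOT

A 7-joint arm with a two-finger parallel gripper is mounted at the origin on the work surface. World frame = base frame: x ahead of the robot, y to its left, z up, the work surface at z = 0. Lengths are in m, angles in rad, forces in N, time in s.
With the tool pointing down it reaches from about 0.4 to 0.875 m from the base axis. Payload 19.3 kg.
Tool frame: the origin (TCP) lies midway between the tips of the shut fingers; the grasp point (between the pads) lies 19 mm behind it; z points along the fingers, y is the line along which they close (so a half turn about z gives the same grasp; the last joint's range is limited). The gripper opens to 85 mm and grips with 20 to 120 N. Pads are 22 mm wide; open, the fingers measure 114 mm over their backs; the gripper's body (76 mm by 85 mm) begins 54 mm behind the grasp point. The pads swing forward as they close: fully open they stand 13 mm farther back than shut.
Start: joints at [-1.408, 0.521, -0.036, 1.599, 0.021, 1.021, -0.113], TCP at [0.144, 0.608, 0.231] pointing down, gripper open.
Joint ranges: [-2.91, 2.91], [-0.3, 2.13], [-1.5, 1.42], [0.17, 2.43], [-1.26, 4.41], [0.16, 1.93], [-2.52, 2.52]. Speed limits (rad/s): [1.89, 1.89, 2.39, 2.39, 3.01, 3.01, 3.01].

INTERFACE

Orientations are given as [roll, pitch, yaw] about the fixed x, y, z axes, in that order (R = Rz(yaw) Ry(pitch) Rx(roll)).
In Python, from workcell import bot gives the robot as it stands.
- The arm moves only by the tool move_arm, never from a script. Its argument "moves" is a list that holds one entry, the list of rows, each a list of 7 numbers: the opening, from 0 (shut) to 1 (fully open), then the shift along the tool's x, y, z in units of 1000 mm (1.0 is 1000 mm), then the turn, a rotation vector about the tool's x, y, z in units of 2 pi rad (1.0 is 2 pi rad). A call has 1 to 5 rows; each row is the pose to reach, as a shift and turn from the pose commanded when the call began, along the tool's axes at that moment, turning the shorter way round; what a row does not reach only later rows make up. A row lasts 1/10 s, in which the tool goes at most 50 mm and 8.59 degrees, less where a joint would pass 70% of its speed; a pose out of reach is approached as far as the arm can. A call with a number of a shift or a turn outside -1 to 1 is refused whole. A call with a gripper value outside its range is refused whole. The fingers move at their own pace and stop on an object; "force" is the grip in N (left out, the last holds). Time passes only in rows, so rows that repeat a pose let the fingers close. It gives the time, the measured TCP pose, the force, the opening and the grip force at its end, in the units of the state.
- bot.observe(): the state, without advancing time (a new reading comes with each control period).
- bot.grab_frame(name): name is "scene" or "top"; returns the picture (384x512x3 uint8, red, green, blue); there is no depth.
- bot.camera_params(name): a dict with "vertical_fov" (degrees; the focal length in pixels is half the picture's height over the tangent of half this angle, whatever the lens; pixels are square), "cx", "cy" (the principal point, pixels), "R" (3x3) and "t" (3): a world point X has camera coordinates R X + t. Camera axes: x right, y down, z forward; pixel columns grow to the right and rows downward; lengths in m; the calibration is good to about 2 mm. A picture is of the moment at which its call begins. camera_params takes no time and is no camera call.
- bot.job_done(): hands the job in; it is judged then, once.
The state is a dict: "clock": time; "qpos": joint angles; "qd": joint speeds; "joint_efforts": joint torques, N m; "position": TCP position; "tool_rot": TCP orientation; "force": force on the tool from outside, world axes, zero at the start; "moment": the same for the moment, N m; "grip_width": finger opening in m; "finger_force": force on a finger pad.
Only numpy, scipy, OpenCV 4.12 (cv2) and the standard library are available. Lean on these libraries where they do the work, as an engineer would, in place of code of your own. Each camera call takes 0.05 s, during which the arm holds its last target. There are 200 camera calls.

TASK

A used machine handlebar is clamped in the bench vice. With the outside of your fingers press the red brake lever in towards its rubber grip until it comes up solid, hold it firmly against its stop for a full second to see that it stops short of the grip, then ease it back out to rest under your fingers, without letting it snap, and come away. Do not pinch or hook the lever or touch the right-hand grip behind it, do not force it, and leave the black clutch lever and the loose things on the bench alone.

Things in the scene. Friction and masses are not known exactly. Their poses are not given: they have to be found in the camera images.
- vice: Blue bench vice bolted to the bench, clamping a level 22 mm steel handlebar, 0.60 m long, at its middle, axis 165 mm up. Origin on the bench under the bar's middle; x forward, y left along the bar, z up. Jaws rise to 178 mm; screw and tommy bar reach 200 mm to -x. Past 100 mm from the middle both halves sweep back (-x) by 0.15 rad. All rigid except the two levers.
- brake_pad (a point): Place to press: on the front face of the red lever's blade, mid-height, 165 mm up, 110 mm along the blade from the pivot; moves with it. x: outward normal, level, away from the grip (press along -x); y: along the blade to the pivot. Blade straight, 15 mm high, 10 thick, from 75 mm towards the pivot to 37 mm outward, then an 18 mm ball, 4 mm proud. Nothing fixed below or ahead.
- brake_lever (a joint): Red brake lever, right half (-y) of the bar, vertical hinge. 0: out at rest, sprung; grows as pressed to the grip; solid stop at 0.28 rad (31 mm at brake_pad), blade then parallel to the grip, 29 mm clear of it. At brake_pad the spring takes 4 N to start, 9 N at the stop; a firm push there is 15 N (11 at least), over 45 N bends it. Let go it snaps out: ease it at 0.2 m/s or less.
- brake_pivot (a point): Pivot of the red brake lever, on its vertical hinge axis, at the height of the bar's axis and 34 mm ahead of it. Just inboard of it the bar carries a brake cylinder with a white and black reservoir that rises to 210 mm.
- right_grip: Black rubber grip on the right half of the bar, behind the red lever: 32 mm in diameter (44 mm flange at the inner end), 126 mm long. Not to be touched. Origin on the bar's axis at the inner end; its -y axis runs along the grip to the outer end.
- clutch_lever (a joint): Hinge of the black clutch lever on the left half (+y) of the bar, the mirror image of the brake lever: 0 is out at rest, it grows when pressed. To be left alone.
- clutch_pad (a point): The point on the front face of the black clutch lever that mirrors brake_pad. To be left alone.
- carton: Loose white carton with a blue band, 75 x 55 x 105 mm high, standing on the bench; origin at the centre of its underside.
- tin: Loose tin with a yellow band, 66 mm across and 110 mm high, standing on the bench; origin at the centre of its underside.
- socket: Loose dark steel deep socket, 38 mm across and 80 mm high, standing on the bench; origin at the centre of its underside.
- spanner: Loose yellow spanner, 200 mm long, lying flat on the bench in front of the vice along its own x axis; origin on its underside.

How it is judged:
By the outcome, as a careful person would: the job done as asked, in the order asked, and still so for the second after the job is handed in, with the robot touching nothing.
It also fails if it takes over 45 s, if anything falls off the work surface, if the arm or the gripper's body presses on something with over 40 N, if the wrist force passes 120 N, or if a joint passes its speed limit or range.

## Working session

There is one attempt and no reset: what is moved stays moved. The work goes in short steps, Python scripts to look and compute and a tool call to move; the robot and the scene stay as the last step left them, time stands still between calls to the robot, and variables do not carry over. Pictures are saved under pics/ and viewed, at most 10 in all, crops included, and the job is handed in when it is done.

Besides the shell and the picture viewer there is one more tool, called after "Emit:" as name(argument=value, ...) on one line, values as JSON. move_arm: Moves the arm, as the interface text tells. Shifts and turns lie within -1 to 1; 1 stands for 1000 mm of shift or 2 pi rad of turn. Its arguments: {"type":"object","properties":{"moves":{"type":"array"},"force":{"type":"number"}},"required":["moves"]}

```bash
mkdir -p pics; ls
python3 - <<'E'
from workcell import bot
import cv2,numpy as np
np.set_printoptions(precision=4,suppress=True)
print(bot.observe())
for n in("scene","top"):
    cv2.imwrite(f"pics/{n}0.png",cv2.cvtColor(bot.grab_frame(n),cv2.COLOR_RGB2BGR)); print(n,bot.camera_params(n))
a=[cv2.imread(f"pics/{n}0.png") for n in("scene","top")]
E
```

```text
pics
{'clock': 0.0, 'qpos': array([-1.4082,  0.522 , -0.0363,  1.6   ,  0.0212,  1.0211, -0.1128]), 'qd': array([ 0.0001,  0.0003,  0.0017,  0.0017, -0.0001, -0.0002,  0.0011]), 'joint_efforts': array([ -0.0018, -92.7109,   1.979 , -36.9929,   0.0177,   0.0083,
         0.    ]), 'position': array([0.1442, 0.6078, 0.2307]), 'tool_rot': array([-3.1404,  0.0001,  2.9088]), 'force': array([-0.6284, -0.2977, -0.6265]), 'moment': array([-0.0023,  0.0189,  0.0219]), 'finger_force': 0.0, 'grip_width': 0.085561266372327}
scene {'vertical_fov': 54.6627844529574, 'cx': 257.52989644068646, 'cy': 187.74207365384643, 'R': array([[ 0.3696,  0.9292, -0.0044],
       [ 0.7517, -0.3018, -0.5864],
       [-0.5462,  0.2134, -0.81  ]]), 't': array([-0.3083, -0.3288,  1.3146])}
top {'vertical_fov': 55.897497872683765, 'cx': 247.73760465220585, 'cy': 183.17476990397975, 'R': array([[-0.028 , -0.9995,  0.0166],
       [-0.9941,  0.0261, -0.105 ],
       [ 0.1045, -0.0194, -0.9943]]), 't': array([0.1156, 0.5943, 1.1115])}
```

View pics/scene0.png

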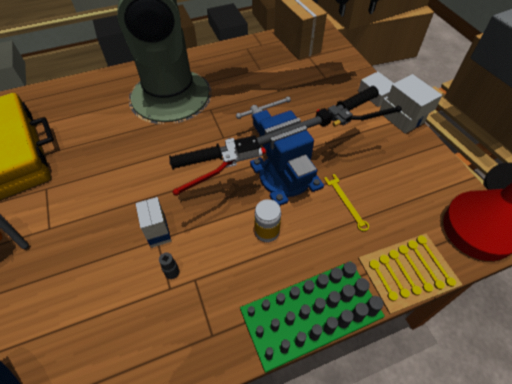

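View pics/top0.png

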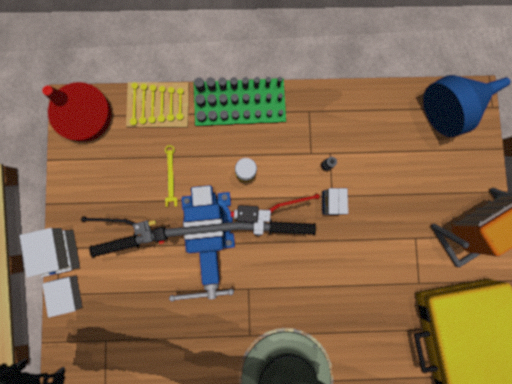

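The scene picture shows the red lever at about (175,192)–(225,163), near the camera-side right grip. The top picture shows it at (268,210)–(318,196), with the carton just outboard at (335,202), the tin at (246,169) and the reservoir at (245,213).

```bash
cat > h.py <<'E'
from workcell import bot
import cv2,numpy as np
np.set_printoptions(precision=4,suppress=True)
def cam(n):
    p=bot.camera_params(n); R=np.array(p["R"]);t=np.array(p["t"]); return R,t,192/np.tan(np.radians(p["vertical_fov"])/2),p["cx"],p["cy"]
def ray(n,u,v,z):
    R,t,f,cx,cy=cam(n); C=-R.T@t; d=R.T@np.array([(u-cx)/f,(v-cy)/f,1]); return C+d*(z-C[2])/d[2]
def proj(n,X):
    R,t,f,cx,cy=cam(n); c=R@X+t; return c[:2]/c[2]*f+[cx,cy]
def red(im,x0,y0,x1,y1):
    b,g,r=[im[:,:,i].astype(int) for i in range(3)]
    m=((r>90)&(g<0.45*r)&(b<0.45*r)).astype(np.uint8); k=np.zeros_like(m);k[y0:y1,x0:x1]=1; m*=k
    v,u=np.nonzero(m); return u,v
E
python3 - <<'E'
from h import *
for n,box in(("scene",(165,150,240,205)),("top",(260,185,330,222))):
    im=cv2.imread(f"pics/{n}0.png"); u,v=red(im,*box)
    P=np.array([ray(n,a,b,.165) for a,b in zip(u,v)])[:,:2]
    vx,vy,x0,y0=cv2.fitLine(P.astype(np.float32),cv2.DIST_HUBER,0,.001,.001).ravel()
    d=np.array([vx,vy]); d=d if d[1]<0 else -d
    c=np.array([x0,y0]); s=(P-c)@d; o=(P-c)@[-d[1],d[0]]
    print(n,len(u),'c',c,'ang',np.arctan2(d[1],d[0]),'ends',c+d*s.min(),c+d*s.max(),s.max()-s.min(),'halfw',np.percentile(o,[3,97]))
for nm,uv,z in[("gripR end",(315,229),.165),("gripR in",(270,228),.165),("gripL end",(91,250),.165),("barmid?",(204,232),.165),("carton",(333,202),.105),("tin",(246,168),.11),("socket",(329,163),.08),("spanner",(170,176),0)]:
    print(nm,ray("top",*uv,z))
a=cv2.imread("pics/top0.png")[180:250,190:350]; b=cv2.imread("pics/scene0.png")[130:220,150:290]
f=lambda i:cv2.resize(i,None,fx=5,fy=5,interpolation=cv2.INTER_CUBIC)
a,b=cv2.resize(a,(640,280),interpolation=cv2.INTER_CUBIC),cv2.resize(b,(468,300),interpolation=cv2.INTER_CUBIC)
o=np.zeros((590,640,3),np.uint8);o[:280]=a;o[285:585,:468]=b;cv2.imwrite("pics/crop.png",o)
E
```

```text
scene 214 c [ 0.5244 -0.0259] ang -1.3382664 ends [0.5063 0.0505] [ 0.541  -0.0961] 0.15059077209453953 halfw [-0.0062  0.0059]
top 183 c [ 0.5285 -0.0241] ang -1.3364002 ends [0.5124 0.0432] [ 0.5452 -0.0942] 0.14129725186995937 halfw [-0.0074  0.0057]
gripR end [ 0.4514 -0.0795  0.165 ]
gripR in [0.4576 0.0444 0.165 ]
gripL end [0.4122 0.5316 0.165 ]
barmid? [0.4519 0.2255 0.165 ]
carton [ 0.5271 -0.1484  0.105 ]
tin [0.6339 0.1049 0.11  ]
socket [ 0.6473 -0.1488  0.08  ]
spanner [0.6303 0.3496 0.    ]
```

View pics/crop.png

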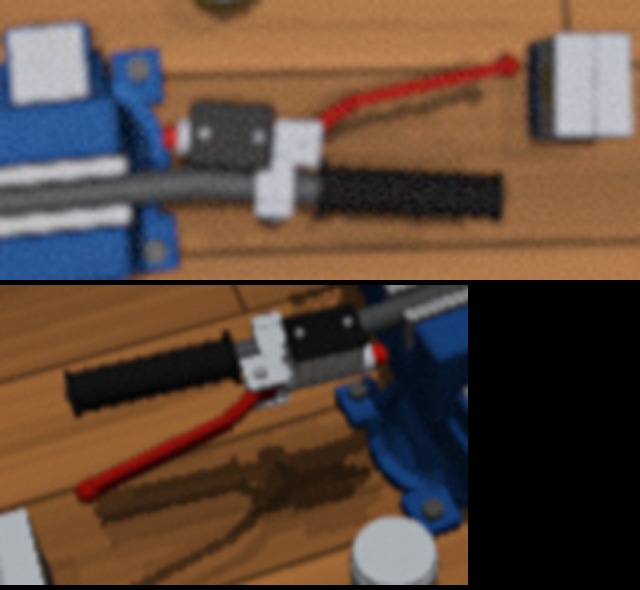

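Run:
```python
from h import *
for n,box,z in(("scene",(165,150,240,205),.167),("top",(260,185,330,222),.1725)):
    im=cv2.imread(f"pics/{n}0.png"); u,v=red(im,*box)
    P=np.array([ray(n,a,b,z) for a,b in zip(u,v)])[:,:2]
    d=np.array([np.cos(-1.337),np.sin(-1.337)])
    for _ in range(3):
        s=P@d; e=s.max(); k=(s<e-.022)&(s>e-.115)
        l=cv2.fitLine(P[k].astype(np.float32),cv2.DIST_HUBER,0,.001,.001).ravel(); d=l[:2] if l[1]<0 else -l[:2]
    c=l[2:]; nrm=np.array([-d[1],d[0]]); o=(P[k]-c)@nrm
    e=((P-c)@d).max(); pad0=c+d*(e-.037-.018)
    print(n,np.arctan2(d[1],d[0]),'tip',c+d*e,'pad(centreline)',pad0,'front',pad0+nrm*.005,'pivot',pad0-d*.11,'o',np.percentile(o,[2,98]),'n',nrm)
```

```text
scene -1.3819345 tip [ 0.54   -0.0964] pad(centreline) [ 0.5296 -0.0424] front [ 0.5346 -0.0415] pivot [0.509  0.0656] o [-0.0044  0.0047] n [0.9822 0.1877]
top -1.3692992 tip [ 0.5436 -0.0929] pad(centreline) [ 0.5326 -0.039 ] front [ 0.5375 -0.038 ] pivot [0.5106 0.0687] o [-0.0044  0.0044] n [0.9798 0.2001]
```

Emit:
move_arm(moves=[[[0,0,0,-0.06,0,0,0],[0,-0.04,-0.04,-0.06,0,0,0],[0,-0.08,-0.07,-0.06,0,0,0],[0,-0.12,-0.105,-0.06,0,0,0],[0,-0.155,-0.14,-0.06,0,0,0]]])

```text
clock: 0.6
position: [0.2584, 0.4427, 0.2912]
tool_rot: [-3.141, 0.0, 2.909]
force: [1.6, 0.5, 1.2]
grip_width: 0.0122
finger_force: 0.0
```

```bash
python3 -c "
from h import *
o=bot.observe();print(o['clock'],o['qpos'],o['position'],o['tool_rot'],o['force'],o['grip_width'])"
```

```text
0.6 [-1.1653  0.2773  0.0089  1.8185 -0.0027  1.0459  0.1825] [0.2584 0.4427 0.2912] [-3.1415  0.0001  2.9087] [1.6107 0.4696 1.1676] 0.012209101347785776
```

Emit:
move_arm(moves=[[[0,-0.037,-0.033,0,0,0,-0.01],[0,-0.073,-0.066,0,0,0,-0.02],[0,-0.11,-0.1,0,0,0,-0.03],[0,-0.146,-0.133,0,0,0,-0.04],[0,-0.182,-0.166,0,0,0,-0.05]]])

```text
clock: 1.1
position: [0.3969, 0.239, 0.2913]
tool_rot: [3.142, 0.0, -3.058]
force: [1.5, 1.3, 0.6]
grip_width: -0.0001
finger_force: 0.0
```

Emit:
move_arm(moves=[[[0,-0.025,-0.04,0,0,0,-0.006],[0,-0.05,-0.08,0,0,0,-0.012],[0,-0.075,-0.12,0,0,0,-0.018],[0,-0.1,-0.16,0,0,0,-0.018],[0,-0.125,-0.2,0,0,0,-0.018]]])

```text
clock: 1.6
position: [0.5378, 0.05, 0.2912]
tool_rot: [-3.142, -0.0, -2.947]
force: [0.4, 1.3, 0.0]
grip_width: -0.0002
finger_force: 0.0
```

```bash
python3 -c "
from h import *
o=bot.observe();print(o['clock'],o['qpos'],o['position'],o['tool_rot'],o['force'])
y=o['tool_rot'][2];X=np.array([np.cos(y),np.sin(y)]);Y=np.array([np.sin(y),-np.cos(y)])
d=np.array([.581,-.031])-o['position'][:2];print(d@X,d@Y,o['position'][2]-.148,(3.337-y%6.2832)/6.2832)"
```

```text
1.6 [-0.3781  0.3295  0.2293  1.7603 -0.0843  1.0614  1.6459] [0.5378 0.05   0.2912] [-3.1416 -0.0001 -2.947 ] [0.428  1.3309 0.0374]
-0.0267040740165692 -0.0878273766649202 0.14324201304200931 0.00011987523598098622
```

Emit:
move_arm(moves=[[[0,-0.014,-0.04,0,0,0,0],[0,-0.024,-0.08,0,0,0,0],[0,-0.024,-0.08,0.04,0,0,0],[0,-0.024,-0.08,0.08,0,0,0],[0,-0.024,-0.08,0.08,0,0,0]]])

```text
clock: 2.1
position: [0.5735, -0.0221, 0.2071]
tool_rot: [3.141, -0.008, -2.947]
force: [-1.0, 0.3, 1.2]
grip_width: -0.0001
finger_force: 0.0
```

Run:
```python
from h import *
o=bot.observe();print(o['clock'],o['qpos'],o['position'],o['tool_rot'],o['force'])
for n,(x,y) in(("scene",(120,90)),("top",(220,140))):
    i=bot.grab_frame(n)[y:y+130,x:x+150,::-1]
    cv2.imwrite(f"pics/{n}1.png",cv2.resize(np.ascontiguousarray(i),None,fx=3.6,fy=3.6,interpolation=cv2.INTER_CUBIC))
a=np.hstack([cv2.imread(f"pics/{n}1.png") for n in("scene","top")]);cv2.imwrite("pics/c1.png",cv2.resize(a,(800,347)))
```

```text
2.1 [-0.2319  0.4823  0.2338  1.7667 -0.1354  0.916   1.8248] [ 0.5735 -0.0221  0.2071] [ 3.1407 -0.0076 -2.9473] [-0.9588  0.291   1.1605]
```

View pics/c1.png

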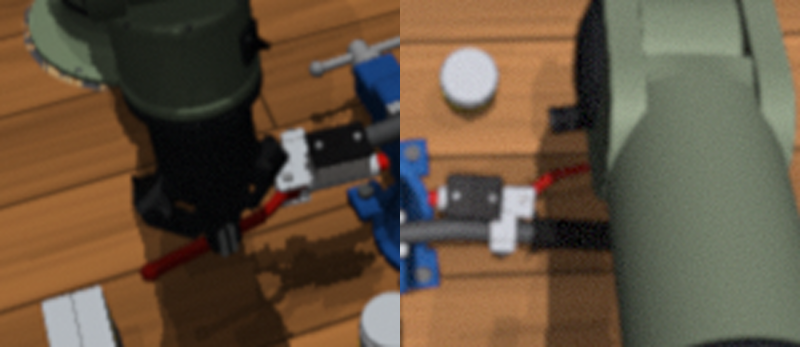

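The crop shows the shut fingers just ahead of the blade's middle (left half, about (228,235)). The tin and carton are clear, and the finger knuckle is still inside of the white clamp.

Emit:
move_arm(moves=[[[0,0,0,0.02,0,0,0],[0,0,0,0.04,0,0,0],[0,0,0,0.055,0,0,0],[0,0,0,0.058,0,0,0],[0,0,0,0.058,0,0,0]]])

```text
clock: 2.7
position: [0.5768, -0.0219, 0.1548]
tool_rot: [-3.141, 0.002, -2.947]
force: [-0.9, -1.1, 1.1]
grip_width: 0.0001
finger_force: 0.0
```

Run:
```python
from h import *
bot.grab_frame("top")
o=bot.observe();print(o['clock'],o['qpos'],o['position'],o['tool_rot'],o['force'])
i=bot.grab_frame("scene");cv2.imwrite("pics/s2.png",cv2.resize(np.ascontiguousarray(i[110:230,140:300,::-1]),(800,600),interpolation=cv2.INTER_CUBIC))
```

```text
2.75 [-0.2171  0.549   0.2153  1.8104 -0.1567  0.7967  1.8425] [ 0.5769 -0.0219  0.155 ] [-3.1414  0.0019 -2.947 ] [ 0.8849 -0.2592  0.2698]
```

View pics/s2.png

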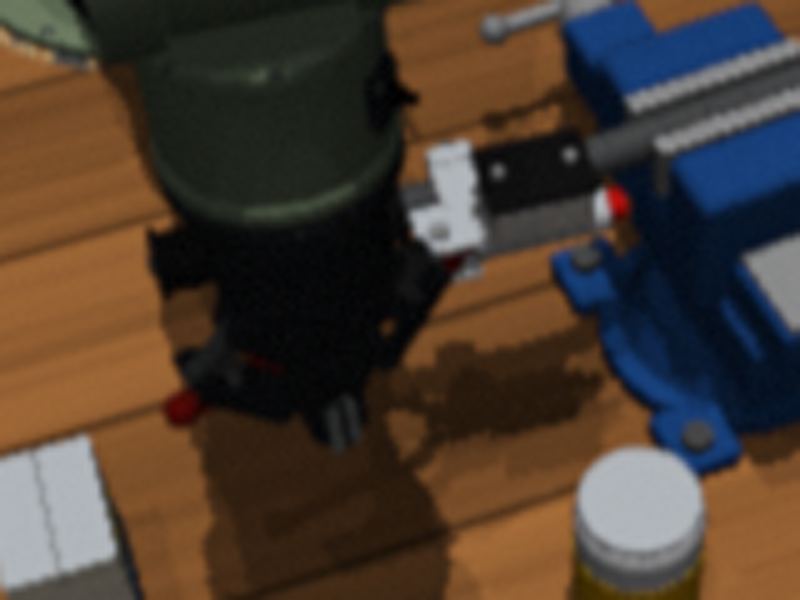

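The crop shows the shut fingertips at about (340,425), standing ahead of the lever. The red ball is at (185,405) and free, and the finger linkage is clear of the white clamp.

Emit:
move_arm(moves=[[[0,0,-0.011,0.003,0,0,0],[0,0.008,-0.011,0.003,0,0,0],[0,0.015,-0.011,0.003,0,0,0],[0,0.022,-0.011,0.003,0,0,0],[0,0.022,-0.011,0.003,0,0,0]]])

```text
clock: 3.3
position: [0.5556, -0.0373, 0.1505]
tool_rot: [3.141, -0.0, -2.948]
force: [0.3, -0.4, 0.3]
grip_width: -0.0002
finger_force: 0.0
```

```bash
cat >> h.py <<'E'
def st():
    o=bot.observe();p=o['position'][:2]-[.536,-.040];n=np.array([.981,.194]);d=np.array([.194,-.981])
    y=o['tool_rot'][2];X=np.array([np.cos(y),np.sin(y)])
    print(o['clock'],o['position'],o['tool_rot'],'F',o['force'],'n,d',p@n,p@d,'Fpush',-o['force'][:2]@X)
E
python3 -c "from h import *;st()"
```

```text
3.3 [ 0.5556 -0.0373  0.1505] [ 3.1415 -0.0004 -2.9475] F [ 0.3055 -0.4274  0.3183] n,d 0.01974811114696562 0.001180078474571186 Fpush 0.21729746164923142
```

Emit:
move_arm(moves=[[[0,0.002,0,0,0,0,0],[0,0.004,0,0,0,0,0],[0,0.006,0,0,0,0,0],[0,0.008,0,0,0,0,0],[0,0.01,0,0,0,0,0]]])

```text
clock: 3.8
position: [0.5473, -0.0392, 0.1504]
tool_rot: [-3.141, 0.001, -2.947]
force: [6.1, -2.9, -3.9]
grip_width: -0.0002
finger_force: 2.8
```

```bash
python3 -c "from h import *;st()"
```

```text
3.8 [ 0.5473 -0.0392  0.1504] [-3.141   0.0014 -2.9472] F [ 6.0712 -2.8636 -3.8561] n,d 0.011283758977820135 0.00139885487719651 Fpush 5.403547750530793
```

Emit:
move_arm(moves=[[[0,0.0038,-0.001,0,0,0,0.0053],[0,0.0076,-0.0019,0,0,0,0.0107],[0,0.0114,-0.0027,0,0,0,0.016],[0,0.0152,-0.0033,0,0,0,0.0214],[0,0.019,-0.0038,0,0,0,0.0267]]])

```text
clock: 4.3
position: [0.5299, -0.0464, 0.1505]
tool_rot: [-3.141, 0.002, -3.116]
force: [7.9, 1.0, -6.3]
grip_width: 0.0003
finger_force: 4.3
```

```bash
python3 -c "from h import *;st()"
```

```text
4.3 [ 0.5299 -0.0464  0.1505] [-3.1414  0.0025 -3.1162] F [ 7.8859  1.0386 -6.2904] n,d -0.007262561997319098 0.005110362053461887 Fpush 7.909747675986085
```

Emit:
move_arm(moves=[[[0,0.003,-0.0008,0,0,0,0.0045],[0,0.006,-0.0015,0,0,0,0.0088],[0,0.008,-0.002,0,0,0,0.012],[0,0.009,-0.0022,0,0,0,0.014],[0,0.01,-0.0024,0,0,0,0.0155]]])

```text
clock: 4.8
position: [0.5206, -0.049, 0.1506]
tool_rot: [3.142, 0.004, 3.071]
force: [16.4, 1.5, -10.6]
grip_width: -0.0001
finger_force: 7.8
```

```bash
python3 -c "from h import *;st()"
```

```text
4.8 [ 0.5206 -0.049   0.1506] [3.1416 0.0038 3.0706] F [ 16.3929   1.5035 -10.5781] n,d -0.016820548793089456 0.005851514347840871 Fpush 16.24495255122445
```

Emit:
move_arm(moves=[[[0,0.0005,0,0,0,0,0.001],[0,0.001,0,0,0,0,0.002],[0,0.001,0,0,0,0,0.002]]])

```text
clock: 5.1
position: [0.5206, -0.0491, 0.1507]
tool_rot: [-3.141, 0.006, 3.058]
force: [17.8, -1.0, -11.8]
grip_width: -0.0001
finger_force: 9.1
```

```bash
python3 -c "from h import *;st()"
```

```text
5.1 [ 0.5206 -0.0491  0.1507] [-3.1414  0.0057  3.0583] F [ 17.8441  -0.9608 -11.779 ] n,d -0.016894402474588892 0.005949167613183712 Fpush 17.86214493547766
```

Run:
```python
from h import *
st();print(bot.observe()['moment'])
i=bot.grab_frame("scene");cv2.imwrite("pics/s3.png",cv2.resize(np.ascontiguousarray(i[110:230,140:300,::-1]),(800,600),interpolation=cv2.INTER_CUBIC))
u,v=red(np.ascontiguousarray(i[:,:,::-1]),160,150,200,215); k=np.argmin(u); print(u.min(),v[k],ray("scene",u.min()+3,v[k],.165))
st()
```

```text
5.1 [ 0.5206 -0.0491  0.1507] [-3.1414  0.0057  3.0583] F [ 17.8441  -0.9608 -11.779 ] n,d -0.016894402474588892 0.005949167613183712 Fpush 17.86214493547766
[-0.3584 -3.9243 -0.0229]Traceback (most recent call last):
  File "<stdin>", line 4, in <module>
    return _wrapfunc(a, 'argmin', axis=axis, out=out, **kwds)
    return bound(*args, **kwds)
ValueError: attempt to get argmin of an empty sequence
```

View pics/s3.png

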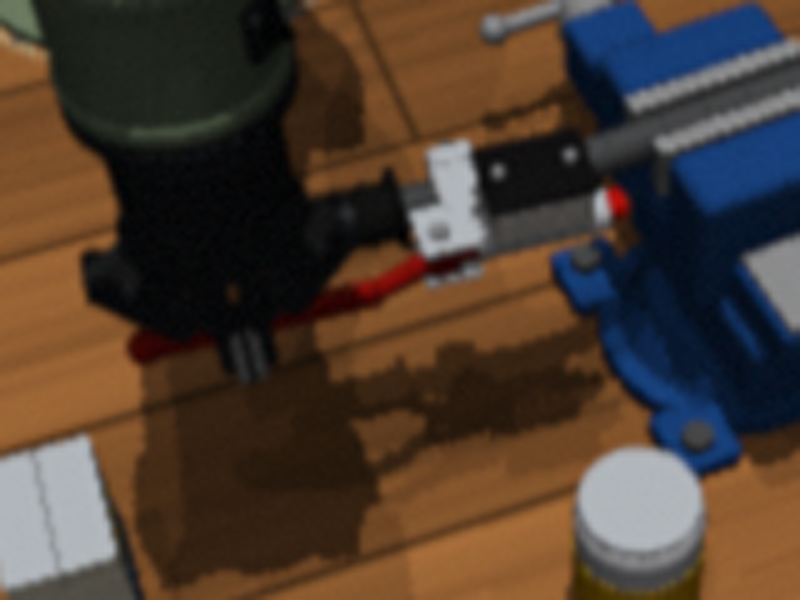

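The crop shows the blade swung in, with the ball at about (145,345), i.e. picture (169,179). The fingertips press at (250,350), and the grip behind is free.

Emit:
move_arm(moves=[[[0,0,0,0,0,0,0],[0,0,0,0,0,0,0],[0,0,0,0,0,0,0],[0,0,0,0,0,0,0],[0,0,0,0,0,0,0]]])

```text
clock: 5.65
position: [0.5206, -0.0491, 0.1507]
tool_rot: [-3.141, 0.006, 3.059]
force: [18.6, -1.4, -12.5]
grip_width: 0.0
finger_force: 9.0
```

Run:
```python
from h import *
st()
P=np.array([.494,.064]); a0=np.array([.5235+.016,-.0895])  # placeholder rest ball from tip fit
b0=ray("scene",177,190.5,.167)[:2]; b1=ray("scene",169,179,.167)[:2]
f=lambda b:np.arctan2(*(b-P)[::-1])
print(b0,b1,f(b0)-f(b1))
print(proj("scene",np.r_[.540-.196*.009,-.0964+.98*.009,.167]))
```

```text
5.65 [ 0.5206 -0.0491  0.1507] [-3.1414  0.0056  3.0586] F [ 18.56    -1.4428 -12.5491] n,d -0.016890667941224013 0.005939305463110691 Fpush 18.615712370889753
[ 0.5421 -0.0849] [ 0.5022 -0.0942] 0.2609349241627521
[175.4737 189.5778]
```

Emit:
move_arm(moves=[[[0,0,0,0,0,0,0],[0,0,0,0,0,0,0],[0,0,0,0,0,0,0],[0,0,0,0,0,0,0],[0,0,0,0,0,0,0]]])

```text
clock: 6.15
position: [0.5206, -0.0491, 0.1507]
tool_rot: [-3.141, 0.006, 3.059]
force: [18.7, -2.1, -12.4]
grip_width: 0.0001
finger_force: 9.0
```

Emit:
move_arm(moves=[[[0,0,0,0,0,0,0],[0,0,0,0,0,0,0],[0,-0.001,0,0,0,0,-0.002],[0,-0.003,0.0006,0,0,0,-0.005],[0,-0.006,0.0012,0,0,0,-0.009]]])

```text
clock: 6.65
position: [0.5253, -0.0479, 0.1506]
tool_rot: [3.141, 0.003, 3.116]
force: [8.7, 3.2, -5.4]
grip_width: 0.0001
finger_force: 4.0
```

```bash
python3 -c "from h import *;st()"
```

```text
6.65 [ 0.5253 -0.0479  0.1506] [3.1413 0.0026 3.1159] F [ 8.7065  3.2361 -5.3604] n,d -0.01201144177773652 0.005717782576869233 Fpush 8.620619237040735
```

Emit:
move_arm(moves=[[[0,-0.004,0.0012,0,0,0,-0.0057],[0,-0.008,0.0026,0,0,0,-0.0116],[0,-0.012,0.0042,0,0,0,-0.0175],[0,-0.016,0.006,0,0,0,-0.0236],[0,-0.019,0.0073,0,0,0,-0.028]]])

```text
clock: 7.15
position: [0.5442, -0.041, 0.1505]
tool_rot: [3.141, 0.002, -2.99]
force: [4.1, 1.7, -0.1]
grip_width: -0.0001
finger_force: 2.4
```

```bash
python3 -c "from h import *;st()"
```

```text
7.15 [ 0.5442 -0.041   0.1505] [ 3.1415  0.0017 -2.9904] F [ 4.1467  1.7095 -0.1166] n,d 0.007802771485289874 0.0026129824567469213 Fpush 4.356792821971271
```

Emit:
move_arm(moves=[[[0,-0.001,0.0004,0,0,0,-0.002],[0,-0.002,0.0008,0,0,0,-0.004],[0,-0.003,0.0012,0,0,0,-0.006],[0,-0.005,0.0015,0,0,0,-0.007],[0,-0.007,0.0015,0,0,0,-0.007]]])

```text
clock: 7.65
position: [0.5499, -0.0388, 0.1503]
tool_rot: [3.141, -0.0, -2.948]
force: [-0.6, 1.4, 0.0]
grip_width: 0.0
finger_force: 0.0
```

```bash
python3 -c "from h import *;st()"
```

```text
7.65 [ 0.5499 -0.0388  0.1503] [ 3.1413 -0.0002 -2.9481] F [-0.5791  1.3664  0.0297] n,d 0.013900128491682498 0.0014996898079369637 Fpush -0.3056233079018026
```

Free of the lever at its rest position. Now I'll back away and lift.

Emit:
move_arm(moves=[[[0,-0.01,0,0,0,0,0],[0,-0.03,0,0,0,0,0],[0,-0.04,0,0,0,0,0],[0,-0.04,0,-0.03,0,0,0],[0,-0.04,0,-0.07,0,0,0]]])

```text
clock: 8.15
position: [0.5883, -0.0314, 0.2193]
tool_rot: [3.141, -0.004, -2.949]
force: [0.3, -0.3, 0.7]
grip_width: -0.0002
finger_force: 0.0
```

Emit:
move_arm(moves=[[[0,-0.01,0,-0.04,0,0,0],[0,-0.04,0,-0.06,0,0,0],[0,-0.08,0,-0.08,0,0,0],[0,-0.08,0,-0.08,0,0,0],[0,-0.08,0,-0.08,0,0,0]]])

```text
clock: 8.65
position: [0.6678, -0.0161, 0.2996]
tool_rot: [-3.141, -0.001, -2.948]
force: [-0.9, -0.6, -0.8]
grip_width: -0.0001
finger_force: 0.0
```

Run:
```python
from h import *
st()
i=bot.grab_frame("scene");cv2.imwrite("pics/s4.png",cv2.resize(np.ascontiguousarray(i[110:290,140:380,::-1]),(800,600),interpolation=cv2.INTER_CUBIC))
```

```text
8.65 [ 0.6678 -0.0161  0.2996] [-3.1413 -0.0012 -2.9484] F [-0.8947 -0.6404 -0.7771] n,d 0.13391107080254036 0.0020833534585811032 Fpush -1.0009689078898394
```

View pics/s4.png

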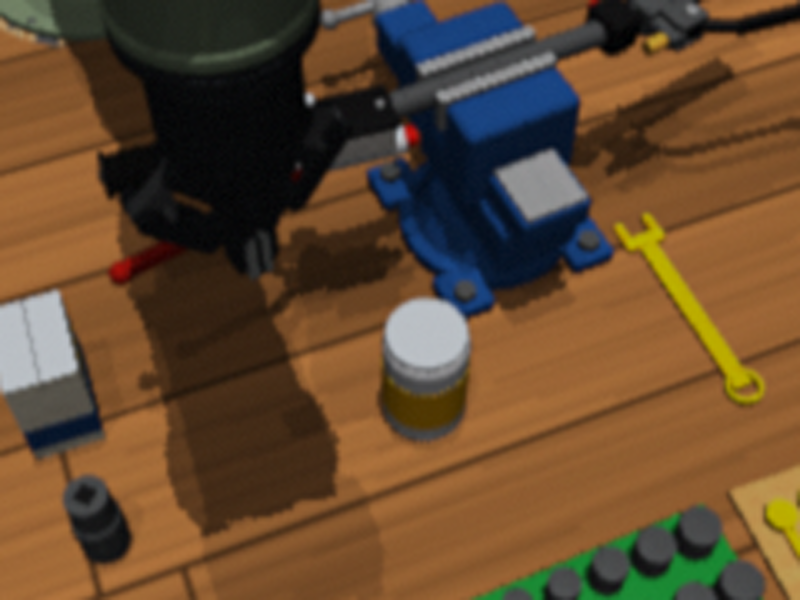

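The lever ball is back at (122,270) in the crop, i.e. picture (176.6,191), its rest position. The tin, carton, socket and spanner stand undisturbed, and the fingers are clear.

```bash
python3 -c "
from workcell import bot
print(bot.job_done())"
```

```text
the job is handed in; nothing more can be done
None
```

I pressed the brake lever to its solid stop, held it there for about 1.4 s at about 16–19 N, eased it back to rest without a snap, moved the arm clear and handed the job in at about 9 s.

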